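# Knock the jammed stop out of the welding jig

### The arm

A 6-joint arm with a two-finger parallel gripper is mounted at the origin on the work surface. World frame = base frame: x ahead of the robot, y to its left, z up, the work surface at z = 0. Lengths are in mm, angles in rad, forces in N, time in s.
With the tool pointing down it reaches from about 325 to 875 mm from the base axis. Payload 4.4 kg.
Tool frame: the origin (TCP) lies on the centre line of the jaws, within the pads' length; the fingertips stand ahead of it and the grasp point (between the pads) lies 6 mm ahead of it (ctrl.tcp_to_tips is the z of the fingertips in the tool frame, in mm); z points along the fingers, y is the direction in which the jaws open and shut (so a half turn about z gives the same grasp; the last joint's range is limited). The gripper opens to 85 mm and grips with 20 to 120 N. Pads are 22 mm wide; open, the fingers measure 114 mm over their backs; the gripper's body (76 mm by 85 mm) begins 54 mm behind the grasp point. The pads swing forward as they close: fully open they stand 13 mm farther back than shut.
Start: joints at [1.087, 0.207, 1.542, -0, 1.393, -0.15], TCP at [187.857, 543.449, 256.282] pointing down, gripper open.
Joint ranges: [-2.73, 2.73], [-0.86, 2.22], [0.23, 2.46], [-1.11, 4.25], [0.08, 2.63], [-2.82, 2.82]. Speed limits (rad/s): [2.79, 2.79, 3.14, 3.14, 3.14, 3.14].

### API

Orientations are given as a 3x3 rotation matrix whose columns are the frame's x, y, z axes.
In Python, from plant import ctrl, sensors, optics gives the robot as it stands. Calls block until the motion is done:
- ctrl.move_ptp(position, orientation): joint-space move of the TCP to a pose.
- ctrl.move_l(position, rot=None, vel=150, threshold=None): straight line of the TCP; rot=None keeps the orientation; vel is the mean speed in mm/s. With threshold (N) it stops when the force on the tool has changed by that much, and returns True; else False.
- ctrl.set_joints(angles): joint-space move.
- ctrl.gripper_to(opening, force=None): finger opening in mm; force is the grip in N (None keeps the last); returns when the fingers have stopped.
- ctrl.hold(seconds).
- ctrl.solve_ik(position, orientation): joint angles nearest the present ones, or None.
- sensors.read_state(): the state.
- optics.grab_frame(name): name is "scene" or "side" or "wrist"; returns (picture, depth): 400x640x3 uint8, red, green, blue; 400x640 float32, mm along the optical axis (not along the pixel's ray), 0 where there is no reading.
- optics.camera_params(name): a dict with "mtx" (3x3 intrinsics, pixels), "R" (3x3) and "t" (3): a world point X has camera coordinates R X + t; the wrist camera has in their place "T_tool_cam" (4x4, takes a point from camera to tool coordinates, whose origin is the TCP and whose axes are the flange's). Camera axes: x right, y down, z forward; pixel columns grow to the right and rows downward; lengths in mm; the calibration is good to about 2 mm. A picture is of the moment at which its call begins: read the wrist's pose just before it. camera_params takes no time and is no camera call.
A pose or a line that the arm cannot do raises ctrl.MotionError and nothing moves.
- ctrl.finish_job(): hands the job in, once; it reports no verdict.
The state is a dict: "t": time; "q": joint angles; "qvel": joint speeds; "tau": joint torques, N m; "eef_pos": TCP position; "eef_rot": TCP orientation; "force": force on the tool from outside, world axes, zero at the start; "wrist_torque": the same for the moment, N m; "grip_width": finger opening in mm.
Only numpy, scipy, OpenCV 4.12 (cv2) and the standard library are available. Lean on these libraries where they do the work, as an engineer would, in place of code of your own. Each camera call takes 0.05 s, during which the arm holds its last target.

### The job

The T-shaped aluminium stop is jammed in the slot of the welding jig: pick up the hardwood block from the rubber mat and, with the block only and not the gripper, knock the stop sideways along the slot until it is wholly clear of the lips, in the open bay. Lay the block back flat on the mat, then lift the stop out from under the overhead rail and set it, upright and without dropping it, in the steel tray. Do not disturb the spanner or the piece of angle iron lying in front of the jig.

Things in the scene. Friction and masses are not known exactly. Their poses are not given: they have to be found in the camera images.
- jig: Fixed steel jig, base plate 130 (x) x 260 (y) x 20 mm high; origin at the centre of its underside, x roughly away from the robot, y along its T-slot. Slot floor at z 20 mm. Slot 64 mm wide (x -32 to 32), y -115 to 105, between side walls 20 mm thick and end walls 10 mm thick, all up to z 37 mm.
- lips (a point): Middle of the top of the two lips that cover the slot's sides from jig y -5 to 105 mm, z 37 to 45 mm, leaving an opening 38 mm wide (jig x -19 to 19). Under them the stop's flange cannot be lifted. Axes as the jig's.
- bay (a point): Middle of the floor of the open bay, jig (0, -60, 20) mm: the part of the slot without lips, jig y -115 to -5 mm, where the stop lifts straight out. The stop is wholly clear of the lips when its origin is at jig y -45 to -75 mm.
- rail (a point): Middle of the underside of a fixed rail along jig y: jig x -15 to 30, z 240 to 262 mm, on 22 mm posts at jig y -190 and 190 (jig x -4 to 19). It leaves no room for a gripper pointing straight down on the stop: reach under it with the tool leaning back towards the robot by 30 to 45 degrees.
- shoe_tip (a point): Hidden spring shoe in the far (+x) slot wall, jig y 40 to 60 mm; presses the stop's flange against the near wall with about 9 to 10 N until the flange has passed it (stop's origin below about jig y 0). Until then pushing the stop along takes about 10 to 17 N, afterwards 2 to 3 N.
- tee: The jammed stop, a loose inverted T of plain aluminium, 0.3 to 0.5 kg: flange 60 (x) x 80 (y) x 14 mm high, on its middle a stem 30 (x) x 40 (y) mm up to 74 mm above the underside. Origin at the centre of the flange's underside. Starts under the lips at jig y 55 to 65, z 20 mm, axes parallel to the jig's; must go about 110 to 130 mm towards jig -y.
- block: Loose hardwood knocking block, 140 (x) x 40 (y) x 40 mm high, about 0.18 kg, lying flat on the rubber mat; origin at the centre of its underside, x along its length. Held by one half, its other half can strike the stem under the rail while the fingers stay clear of the stop.
- mat: Fixed black rubber mat on the bench, 220 (x) x 160 (y) x 4 mm thick; origin at the centre of its underside. It lies to the left or to the right of the jig, the tray on the other side.
- tray: Fixed open steel tray, outside 160 (x) x 170 (y) x 30 mm high, walls and floor 4 mm; origin at the centre of its underside. The stop fits in it at any yaw.
- spanner: open-ended spanner lying loose on the bench, 170 mm long; origin at the middle of its underside
- angle: loose offcut of angle iron, 50 x 90 mm, 35 mm high; origin at the middle of its underside
Not all that is in view belongs to the job. What is meant by the block is not blue, and is the smaller of those in its own colour. What is shaped like the tray but pink is not meant.

How it is judged:
By the outcome, as a careful person would: the job done as asked, in the order asked, and still so for the second after the job is handed in, with the robot touching nothing.
It also fails if it takes over 69 s, if anything falls off the work surface, if the arm or the gripper's body presses on something with over 40 N, if the wrist force passes 120 N, or if a joint passes its speed limit or range.

## Working session

There is one attempt and no reset: what is moved stays moved. The work goes in short steps, each a Python script; the robot and the scene stay as the last script left them, time stands still between calls to the robot, and variables do not carry over. Pictures are saved under pics/ and viewed, and the job is handed in when it is done.

```bash
ls -la; mkdir -p pics; python3 - <<'E'
from plant import ctrl,sensors,optics
import cv2
for n in ("scene","side","wrist"):
    im,d=optics.grab_frame(n)
    cv2.imwrite(f"pics/{n}0.png",im[:,:,::-1])
    import numpy as np
    np.savez(f"pics/{n}0.npz",im=im,d=d)
    p=optics.camera_params(n);print(n,p)
s=sensors.read_state();print(s['t'],ctrl.tcp_to_tips,s['eef_rot'])
E
```

```text
total 12
drwxr-xr-x  3 agent agent 4096 Dec  7 09:33 .
drwxr-xr-x 23 root  root  4096 Dec  7 09:33 ..
drwxr-xr-x  2 agent agent 4096 Dec  7 09:33 pics
scene {'mtx': array([[447.75355129,   0.        , 318.52668875],
       [  0.        , 447.75355129, 195.11228157],
       [  0.        ,   0.        ,   1.        ]]), 'R': array([[ 0.78318601,  0.62162429, -0.01424501],
       [ 0.5026068 , -0.64639101, -0.57407759],
       [-0.36606842,  0.44244989, -0.81867698]]), 't': array([-337.18572425, -120.44850181, 1481.26617349])}
side {'mtx': array([[454.54062184,   0.        , 317.01521957],
       [  0.        , 454.54062184, 199.93304961],
       [  0.        ,   0.        ,   1.        ]]), 'R': array([[ 0.90526779, -0.42445297,  0.01816324],
       [-0.21324035, -0.4909424 , -0.84469172],
       [ 0.36744901,  0.76079908, -0.53494485]]), 't': array([-407.02513791,  200.62648427, 1131.40766106])}
wrist {'mtx': array([[312.46873816,   0.        , 323.31530451],
       [  0.        , 312.46873816, 197.22302087],
       [  0.        ,   0.        ,   1.        ]]), 'T_tool_cam': array([[ 5.61691482e-04, -9.57829165e-01, -2.87337736e-01,
         7.25358761e+01],
       [ 9.99999725e-01,  3.98858490e-04,  6.25232992e-04,
         1.20949175e-01],
       [-4.84259299e-04, -2.87338009e-01,  9.57829126e-01,
        -1.17702753e+02],
       [ 0.00000000e+00,  0.00000000e+00,  0.00000000e+00,
         1.00000000e+00]])}
0.15 25.0 [[-9.45124088e-01  3.26710491e-01 -8.45078231e-04]
 [ 3.26711458e-01  9.45122830e-01 -1.56829717e-03]
 [ 2.86323593e-04 -1.75833217e-03 -9.99998413e-01]]
```

View pics/scene0.png

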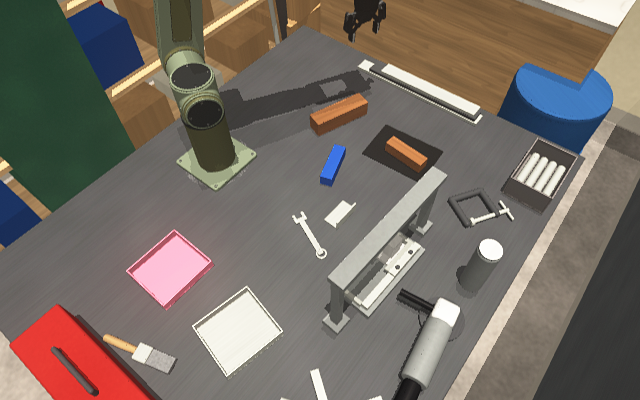

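View pics/side0.png

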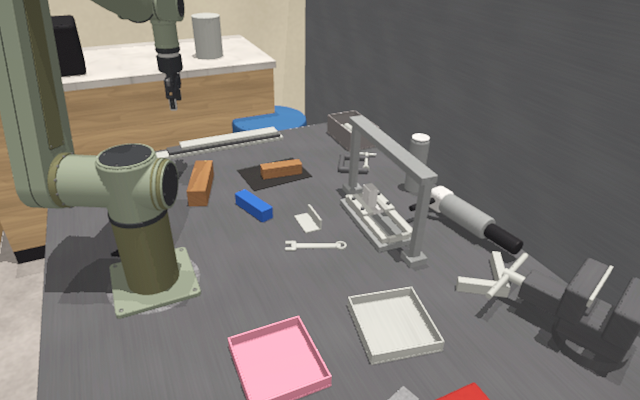

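View pics/wrist0.png

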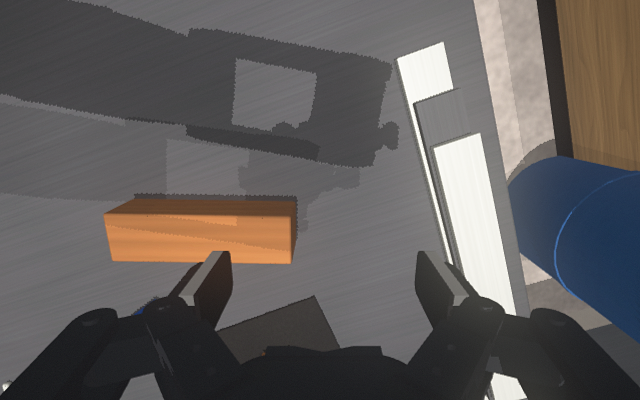

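Candidates for the block (scene picture): large orange block (340,113), small orange block on the black mat (407,154), blue block (333,165). I choose (407,154), since it is orange, smaller than the other orange one, and on the mat. For the tray, I choose the grey-white one at (238,330) and reject the pink one at (170,268) and the box of cylinders at (540,170).

```bash
cat > h.py <<'E'
import numpy as np, cv2
def cloud(n,tag,optics):
    z=np.load(f"pics/{n}{tag}.npz");im,d=z['im'],z['d'];p=optics.camera_params(n)
    v,u=np.mgrid[:400,:640];K=p['mtx']
    c=np.stack([(u-K[0,2])/K[0,0]*d,(v-K[1,2])/K[1,1]*d,d],-1)
    X=(c-p['t'])@p['R']   # R^T (c-t)
    X[d<=0]=np.nan
    return im,X
def rect(P):
    (c,s,a)=cv2.minAreaRect(P.astype(np.float32)); return np.round(c,1),np.round(s,1),round(a,2)
E
python3 - <<'E'
from plant import optics
from h import *
for n in("scene","side"):
    im,X=cloud(n,0,optics); hsv=cv2.cvtColor(im,cv2.COLOR_RGB2HSV);H,S,V=[hsv[...,i].astype(int) for i in range(3)]
    z=X[...,2]
    o=((H<18)&(S>120)&(V>60)&(z<100)&(z>-5)).astype(np.uint8)
    nl,l,st,ct=cv2.connectedComponentsWithStats(o)
    for i in range(1,nl):
        if st[i,4]<150: continue
        m=(l==i); zz=np.median(z[m]); zt=np.percentile(z[m],95)
        top=m&(z>zt-4)
        print(n,'orange',ct[i].round(),st[i,4],'top',zt.round(1),rect(X[top][:,:2]))
    t=(S<60)&(z>25)&(z<60)&(X[...,0]>250)
    nl,l,st,ct=cv2.connectedComponentsWithStats(t.astype(np.uint8))
    for i in range(1,nl):
        if st[i,4]<60: continue
        m=l==i
        print(n,'z25-60',ct[i].round(),st[i,4],np.percentile(z[m],[5,95]).round(),rect(X[m][:,:2]))
    r=(z>225)&(z<300)&(X[...,0]>300)
    nl,l,st,ct=cv2.connectedComponentsWithStats(r.astype(np.uint8))
    for i in range(1,nl):
        if st[i,4]<60: continue
        m=(l==i)&(z>250); print(n,'rail',ct[i].round(),st[i,4],np.median(z[m]),rect(X[m][:,:2]))
    s=cv2.resize(im[150:350,300:460] if n=="scene" else im[100:280,300:460],None,fx=4 if n=='x' else 3,fy=3,interpolation=cv2.INTER_CUBIC)
    cv2.imwrite(f"pics/crop_{n}.png",s[:,:,::-1])
im,X=cloud("scene",0,optics)
s=cv2.resize(im[115:185,350:460],None,fx=5,fy=5);cv2.imwrite("pics/crop_block.png",s[:,:,::-1])
E
```

```text
scene orange [141.   6.] 352 top 41.3 (array([-856.2,  403.6]), array([ 49.7, 116.8]), 87.09)
scene orange [543.  23.] 2871 top 82.7 (array([ 598.3, 1297.5]), array([ 19.2, 411.1]), 89.71)
scene orange [338. 114.] 1311 top 59.6 (array([213.6, 385.1]), array([201.3,  60.7]), 70.04)
scene orange [406. 154.] 750 top 45.6 (array([489.9, 377.6]), array([ 42.6, 140.6]), 84.21)
scene orange [112. 357.] 454 top 94.5 (array([ 301.5, -606.5]), array([  0.7, 293.6]), 89.99)
scene z25-60 [436.  93.] 1085 [27. 38.] (array([422.2, 684.6]), array([344.1,  68.5]), 0.25)
scene z25-60 [544. 169.] 1393 [27. 53.] (array([862.5, 570.6]), array([160.1, 120.2]), 89.67)
scene z25-60 [527. 195.] 378 [27. 58.] (array([862.4, 448.3]), array([ 11.7, 129.6]), 89.88)
scene z25-60 [345. 214.] 70 [26. 37.] (array([476.3,  73.3]), array([89.1,  6.7]), 88.97)
scene z25-60 [421. 222.] 69 [26. 58.] (array([668.7, 176.8]), array([30.1, 15.2]), 36.58)
scene z25-60 [389. 269.] 1274 [29. 48.] (array([661.9,  -8.4]), array([247.8,  73.4]), 86.59)
scene z25-60 [470. 282.] 149 [27. 58.] (array([862.8, 101. ]), array([59.4, 30
[... 1932 characters left out ...]
([19.3, 30.7]), 48.41)
side z25-60 [499. 263.] 196 [27. 32.] (array([ 812.8, -326.4]), array([107.8,  22. ]), 54.24)
side z25-60 [476. 281.] 257 [26. 33.] (array([ 713.2, -355.7]), array([25.1, 90.2]), 54.74)
side z25-60 [396. 322.] 691 [26. 32.] (array([ 461.8, -371.8]), array([173.8, 161.7]), 77.96)
side z25-60 [582. 338.] 1348 [25. 58.] (array([ 777.8, -561.3]), array([ 76.6, 235.3]), 26.7)
side rail [454.  73.] 8429 275.51005153367305 (array([1231.5,  947.5]), array([ 745.1, 2388.5]), 18.81)
side rail [207.  32.] 437 275.04248817778756 (array([ 517.1, 1453.8]), array([ 74.2, 138.6]), 79.3)
side rail [395. 152.] 1793 262.08031358236406 (array([653.8,  -8.5]), array([404.2,  50.3]), 86.32)
```

```bash
python3 - <<'E'
import cv2,numpy as np
a=cv2.imread('pics/crop_scene.png');b=cv2.imread('pics/crop_side.png')
h=max(a.shape[0],b.shape[0]);c=np.zeros((h,a.shape[1]+b.shape[1],3),np.uint8)
c[:a.shape[0],:a.shape[1]]=a;c[:b.shape[0],a.shape[1]:]=b
print(c.shape);c=cv2.resize(c,None,fx=min(1,800/c.shape[1],),fy=min(1,800/c.shape[1]));c=c[:600];cv2.imwrite('pics/crops.png',c)
E
```

```text
(600, 960, 3)
```

View pics/crop_block.png

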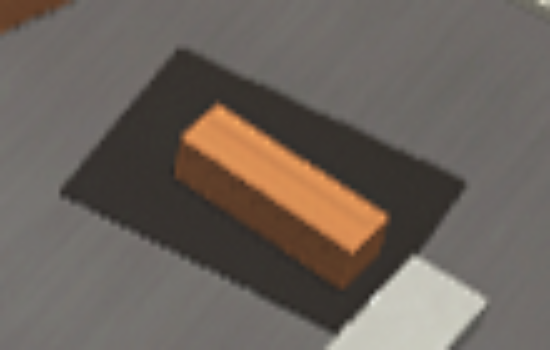

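View pics/crops.png

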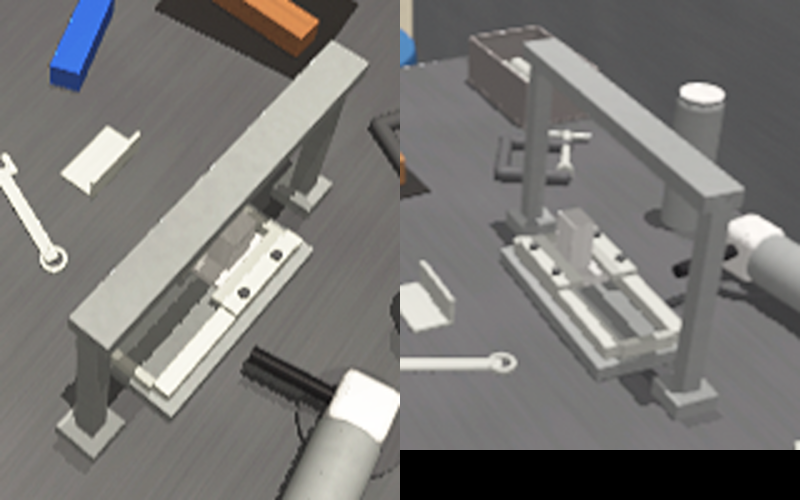

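The crop shows a plain orange block on the black mat (crop centre about (280,180)), so the choice holds. In the jig crops the stop's stem stands at the far (+y) end between the lips, side crop (575,240). Next I'll refine the poses and check the reach.

```bash
python3 - <<'E'
from plant import optics
from h import *
a=np.deg2rad(-3.45);ex=np.array([np.cos(a),np.sin(a)]);ey=np.array([-ex[1],ex[0]]);o=np.array([646.2,-6.8])
for n in("scene","side"):
    im,X=cloud(n,0,optics);z=X[...,2]
    J=np.stack([(X[...,:2]-o)@ex,(X[...,:2]-o)@ey],-1)
    near=(abs(J[...,0])<60)&(abs(J[...,1])<130)
    st=near&(z>50)&(z<105)&(abs(J[...,0])<40)
    print(n,'stem n',st.sum(),'x',np.percentile(J[st][:,0],[2,50,98]).round(1),'y',np.percentile(J[st][:,1],[2,50,98]).round(1),'z',np.percentile(z[st],[2,98]).round(1))
    tp=st&(z>89);print('  top n',tp.sum(), J[tp].min(0).round(1) if tp.any() else '',J[tp].max(0).round(1) if tp.any() else '')
    lp=near&(z>41)&(z<49);print('  lips x',np.percentile(J[lp][:,0],[1,99]).round(1),'y',np.percentile(J[lp][:,1],[1,99]).round(1))
    bp=(abs(J[...,0])<80)&(abs(J[...,1])<145)&(z>14)&(z<26);print('  base x',np.percentile(J[bp][:,0],[1,99]).round(1),'y',np.percentile(J[bp][:,1],[1,99]).round(1))
    wl=near&(z>33)&(z<40);print('  wall x',np.percentile(J[wl][:,0],[1,99]).round(1),'y',np.percentile(J[wl][:,1],[1,99]).round(1))
    # block: exact top by contour + plane
    hsv=cv2.cvtColor(im,cv2.COLOR_RGB2HSV)
    B=(hsv[...,0]<18)&(hsv[...,1]>120)&(z>40)&(z<52)&(np.hypot(X[...,0]-490,X[...,1]-377)<100)
    print('  block',rect(X[B][:,:2]),np.median(z[B]), X[B][:,:2].mean(0).round(1), np.linalg.svd(X[B][:,:2]-X[B][:,:2].mean(0),full_matrices=False)[2][0])
    M=(hsv[...,2]<75)&(z>0)&(z<10)&(np.hypot(X[...,0]-490,X[...,1]-377)<170)
    nl,l,s,c=cv2.connectedComponentsWithStats(M.astype(np.uint8));i=1+s[1:,4].argmax();print('  mat',rect(X[l==i][:,:2]))
E
```

```text
scene stem n 210 x [-13.    4.6  13. ] y [35.8 47.3 74.2] z [51.9 95.7]
  top n 104 [-7.8 36.1] [13.1 75.3]
  lips x [-17.4  51.8] y [-27.3 105.1]
  base x [-24.4  64.6] y [-128.5  128.1]
  wall x [-18.9  52. ] y [-123.7  117.4]
  block (array([489.9, 378.3]), array([ 43.9, 140.7]), 84.21) 42.96899359948306 [492.1 376.9] [ 0.99312774 -0.11703543]
  mat (array([469. , 396.1]), array([218.8, 163.4]), 3.41)
side stem n 257 x [-19.1  -9.1  12.2] y [31.  41.1 76. ] z [50.7 96.5]
  top n 89 [-19.   28.7] [11.7 78.1]
  lips x [-53.3  52.3] y [ -7.2 104. ]
  base x [-66.2  34.7] y [-130.3  117.8]
  wall x [-53.2  51.2] y [-125.2  115.4]
  block (array([486.5, 375.7]), array([ 47.5, 136.5]), 82.45) 44.566932655585205 [484.5 372.8] [-0.99530938  0.09674319]
  mat (array([466.8, 393.6]), array([217.1, 163. ]), 3.14)
```

```bash
cat >> h.py <<'E'
def Rot(psi,th):
    z=np.array([np.sin(th)*np.cos(psi),np.sin(th)*np.sin(psi),-np.cos(th)]);y=np.array([-np.sin(psi),np.cos(psi),0]);return np.column_stack([np.cross(y,z),y,z])
A=np.deg2rad(-3.45);JO=np.array([646.2,-6.8,0])
def jw(x,y,z): c,s=np.cos(A),np.sin(A); return JO+np.array([c*x-s*y,s*x+c*y,z])
def tcp(g,R): return np.asarray(g,float)-6*R[:,2]
E
python3 - <<'E'
from plant import ctrl
from h import *
d=np.deg2rad
def t(nm,g,psi,th):
    R=Rot(d(psi),d(th));q=ctrl.solve_ik(tcp(g,R),R);print(nm,th,None if q is None else np.round(q,2))
for th in (0,20,25,30):
    t('pick',[489.5-45*.995,377+45*.1,28],-5.8,th)
    for x,y in((-80,115),(-80,-20),(-200,115)): t(f'push{x,y}',jw(x,y,76),-3.45,th)
for th in (30,35,40,45):
    t('lift',jw(0,-60,76),-3.45,th);t('lift',jw(0,-60,125),-3.45,th)
    for psi in (-3.45,-20,-39): t(f'tray{psi}',[462,-371,60],psi,th)
E
```

```text
pick 0 [ 0.56  0.5   1.66 -0.    0.98 -0.91]
push(-80, 115) 0 [ 0.05  0.42  1.65 -0.    1.06 -1.46]
push(-80, -20) 0 [-0.19  0.39  1.7  -0.    1.05 -1.7 ]
push(-200, 115) 0 [ 0.07  0.21  1.94 -0.    0.99 -1.44]
pick 20 [ 0.68  0.43  1.83 -0.4   0.67 -0.5 ]
push(-80, 115) 20 [ 0.07  0.28  1.91 -0.08  0.61 -1.39]
push(-80, -20) 20 [-0.22  0.24  1.96  0.1   0.6  -1.8 ]
push(-200, 115) 20 [ 0.11  0.06  2.17 -0.11  0.57 -1.32]
pick 25 [ 0.72  0.42  1.87 -0.56  0.62 -0.33]
push(-80, 115) 25 [ 0.08  0.26  1.97 -0.12  0.49 -1.34]
push(-80, -20) 25 [-0.23  0.21  2.02  0.16  0.48 -1.86]
push(-200, 115) 25 [ 0.12  0.04  2.23 -0.18  0.45 -1.24]
pick 30 [ 0.75  0.43  1.9  -0.75  0.59 -0.13]
push(-80, 115) 30 [ 0.08  0.24  2.02 -0.2   0.37 -1.26]
push(-80, -20) 30 [-0.24  0.2   2.08  0.26  0.36 -1.97]
push(-200, 115) 30 [ 0.14  0.03  2.28 -0.3   0.34 -1.11]
lift 30 [-0.29  0.34  1.89  0.28  0.42 -2.03]
lift 30 [-0.29  0.25  1.87  0.23  0.52 -1.97]
tray-3.45 30 None
tray-20 30 [-0.97  0.3   2.    0.65  0.5  -2.72]
tray-39 30 [-0.87  0.28  2.02  0.29  0.34 -2.01]
lift 35 [-0.3   0.33  1.94  0.47  0.3  -2.22]
lift 35 [-0.3   0.24  1.93  0.36  0.4  -2.1 ]
tray-3.45 35 None
tray-20 35 None
tray-39 35 [-0.88  0.27  2.07  0.54  0.22 -2.26]
lift 40 [-0.31  0.33  1.99  0.87  0.21 -2.63]
lift 40 [-0.31  0.23  1.98  0.58  0.3  -2.33]
tray-3.45 40 None
tray-20 40 None
tray-39 40 None
lift 45 None
lift 45 [-0.32  0.23  2.03  1.03  0.22 -2.78]
tray-3.45 45 [-1.16  0.38  2.04  1.22  0.73  2.66]
tray-20 45 [-1.06  0.32  2.13  1.48  0.48  2.69]
tray-39 45 [-0.9   0.3   2.17  2.11  0.18  2.43]
```

```bash
python3 - <<'E'
from plant import ctrl,sensors,optics
from h import *
psi=np.deg2rad(-6);R=Rot(psi,np.deg2rad(15))
g=np.array([488.2,377,0])-45*np.array([np.cos(psi),np.sin(psi),0])
ctrl.move_ptp(tcp(g+[0,0,120],R),R)
ctrl.move_l(tcp(g+[0,0,28],R),vel=120)
ctrl.gripper_to(30,100)
s=sensors.read_state();print(s['t'],s['grip_width'],s['force'].round(1))
ctrl.move_l(tcp(g+[0,0,140],R),vel=150)
s=sensors.read_state();print(s['t'],s['grip_width'],s['force'].round(1),s['eef_pos'])
for n in("scene","side"):
    im,d=optics.grab_frame(n);np.savez(f"pics/{n}1.npz",im=im,d=d);cv2.imwrite(f"pics/{n}1.png",im[:,:,::-1])
im,X=cloud("side",1,optics);c=cv2.resize(im[60:260,150:350],None,fx=3,fy=3);cv2.imwrite("pics/c1.png",c[:,:,::-1])
E
```

```text
2.8083 38.549871573045294 [-1.5  0.8  5.7]
3.7083 38.6913591900044 [ 0.2 -1.1 -1.8] [440.87962932 381.09021049 144.28006945]
```

View pics/c1.png

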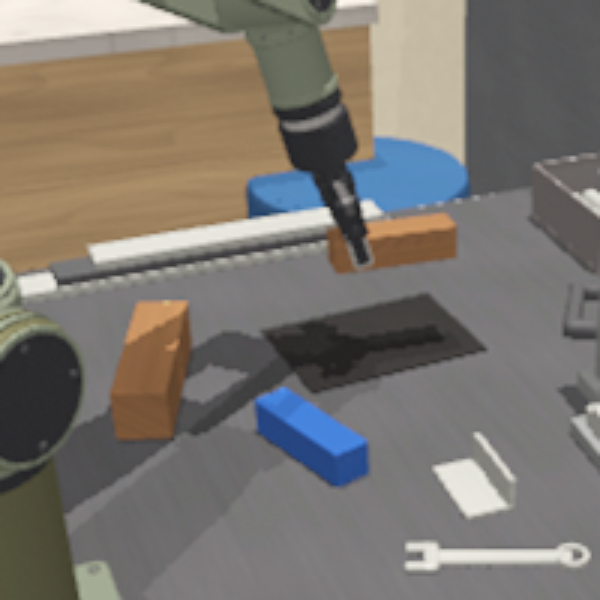

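The block hangs level, held by its near end (crop (395,243)), and the mat is empty. I'll move to the jig and insert the block behind the stem.

```bash
python3 - <<'E'
from plant import ctrl,sensors,optics
from h import *
s=sensors.read_state();g=s['eef_pos']+6*s['eef_rot'][:,2]
for n in("scene","side"):
    im,X=cloud(n,1,optics);hsv=cv2.cvtColor(im,cv2.COLOR_RGB2HSV)
    B=(hsv[...,0]<18)&(hsv[...,1]>120)&(np.linalg.norm(X-g-[45,0,0],axis=-1)<110)
    p=(X[B]-g);c,s_=np.cos(np.deg2rad(-6)),np.sin(np.deg2rad(-6))
    print(n,'along',np.percentile(p[:,0]*c+p[:,1]*s_,[1,99]).round(1),'z',np.percentile(p[:,2],[1,99]).round(1))
R=Rot(A,np.deg2rad(15))
ctrl.move_ptp(tcp(jw(-225,118,140),R),R)
ctrl.move_l(tcp(jw(-215,118,102),R),vel=100)
ctrl.move_l(tcp(jw(-82,118,102),R),vel=120)
ctrl.move_l(tcp(jw(-82,118,78),R),vel=60)
s=sensors.read_state();print(s['t'],s['grip_width'],s['force'].round(1))
ims=[]
for n,b in(("scene",(150,330,310,490)),("side",(100,280,290,470))):
    im,d=optics.grab_frame(n);np.savez(f"pics/{n}2.npz",im=im,d=d);ims.append(cv2.resize(im[b[0]:b[1],b[2]:b[3]],(400,400)))
cv2.imwrite("pics/c2.png",np.hstack(ims)[:,:,::-1])
E
```

```text
scene along [-18. 116.] z [-23.3  17.9]
side along [-24.3 111.6] z [-22.9  18.6]
7.1667 38.54752083708398 [ 0.5 -0.  -1.4]
```

View pics/c2.png

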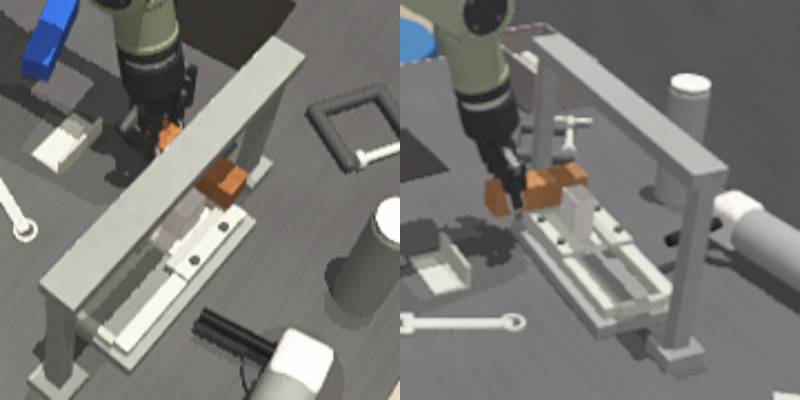

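The block is behind the stem on its +y side: scene crop (220,180) with the stem at (180,215), side crop (545,185) with the stem at (578,215). I'll push in steps and log the force.

```bash
python3 - <<'E'
from plant import ctrl,sensors,optics
from h import *
ctrl.gripper_to(30,120)
for y,v in [(100,60),(90,30),(80,40),(65,40),(50,40),(35,40),(20,40),(5,40),(-10,40),(-20,40)]:
    R=Rot(A,np.deg2rad(15)); ctrl.move_l(tcp(jw(-82,y,78),R),vel=v)
    s=sensors.read_state();print(y,round(s['t'],2),s['force'].round(1),s['wrist_torque'].round(2),round(s['grip_width'],1))
ims=[]
for n,b in(("scene",(150,330,310,490)),("side",(100,280,290,470))):
    im,d=optics.grab_frame(n);np.savez(f"pics/{n}3.npz",im=im,d=d);ims.append(cv2.resize(im[b[0]:b[1],b[2]:b[3]],(400,400)))
cv2.imwrite("pics/c3.png",np.hstack(ims)[:,:,::-1])
E
```

```text
100 7.93 [-0.4  0.3 -0.8] [ 0.04  0.23 -0.02] 38.2
90 8.42 [-2.  11.6  1.9] [1.91 0.29 1.12] 38.9
80 8.82 [-3.7 12.9  3.7] [2.08 0.19 1.2 ] 38.8
65 9.34 [-2.8 12.9  3.6] [2.19 0.1  1.37] 38.4
50 9.87 [-1.4 13.1  3.7] [2.19 0.01 1.53] 38.6
35 10.39 [-0.7  5.   0.8] [ 0.69 -0.05  0.48] 38.2
20 10.92 [-0.2  0.7 -1.2] [0.01 0.23 0.01] 38.8
5 11.44 [-0.4  0.4 -1.2] [ 0.03  0.28 -0.03] 38.6
-10 11.97 [ 0.7 -0.1 -1.5] [0.05 0.19 0.07] 38.8
-20 12.37 [-0.2 -0.3 -2.1] [0.04 0.3  0.01] 38.2
```

View pics/c3.png

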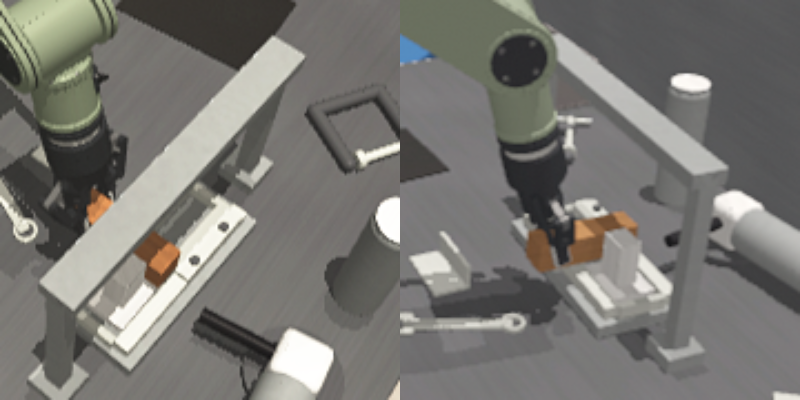

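```bash
cat >> h.py <<'E'
def stem(n,tag,optics):
    im,X=cloud(n,tag,optics);z=X[...,2];c,s=np.cos(A),np.sin(A);D=X-JO
    jx=D[...,0]*c+D[...,1]*s;jy=-D[...,0]*s+D[...,1]*c
    hsv=cv2.cvtColor(im,cv2.COLOR_RGB2HSV);gr=hsv[...,1]<70
    m=gr&(abs(jx)<35)&(abs(jy)<125)&(z>55)&(z<105);t=m&(z>88)
    print(n,m.sum(),'x',np.percentile(jx[m],[2,50,98]).round(1),'y',np.percentile(jy[m],[2,50,98]).round(1))
    if t.sum()>5: print('  top',t.sum(),'x',np.percentile(jx[t],[2,98]).round(1),'y',np.percentile(jy[t],[2,98]).round(1),'z',np.median(z[t]).round(1))
    o=(hsv[...,0]<18)&(hsv[...,1]>120)&(abs(jx)<125)&(abs(jy)<160)&(z>40)&(z<150)
    if o.sum()>20:
        print('  block x',np.percentile(jx[o],[1,99]).round(1),'y',np.percentile(jy[o],[1,99]).round(1),'z',np.percentile(z[o],[1,99]).round(1), rect(np.c_[jx[o],jy[o]]))
E
python3 - <<'E'
from plant import optics
from h import *
for n in("scene","side"):
    for t in (2,3): print(t);stem(n,t,optics)
E
```

```text
2
scene 196 x [-11.1   4.9  12.9] y [35.1 48.6 75.7]
  top 108 x [-6.9 12.8] y [36.  75.5] z 92.8
  block x [-89.7  33.1] y [ 96. 137.] z [58.3 96.1] (array([-32.7, 116.1]), array([132.3,  43.5]), 1.14)
3
scene 222 x [-9.8  6.1 22.2] y [-81.6 -67.2 -39.4]
  top 130 x [-6.4 13.6] y [-80.6 -39.8] z 92.9
  block x [-92.8  33.6] y [-41.4  -1.4] z [60.7 95.6] (array([-31. , -22.6]), array([129.1,  43.4]), 1.06)
2
side 249 x [-18.8  -8.5  30.3] y [ 32.4  42.5 101.1]
  top 96 x [-18.8  30.4] y [ 33.2 113.1] z 94.1
  block x [-107.4   27.2] y [ 63.8 129.6] z [ 55.8 117.6] (array([-39. ,  96.2]), array([136.9,  76.2]), 3.55)
3
side 305 x [-18.  -8.  30.] y [-84.8 -70.7  -4.7]
  top 132 x [-21.7  31.4] y [-82.8  -3.2] z 93.7
  block x [-107.8   26.9] y [-79.6  -7.5] z [ 56.6 128.2] (array([-39.8, -45.5]), array([ 79.3, 137.9]), 89.23)
```

The stop's origin is at jig y of about -60, mid-bay and clear of the lips, with the block just touching the stem. Now I'll back off and lay the block on the mat.

```bash
python3 - <<'E'
from plant import ctrl,sensors,optics
from h import *
R=Rot(A,np.deg2rad(15))
ctrl.move_l(tcp(jw(-82,0,78),R),vel=80)
ctrl.move_l(tcp(jw(-82,0,100),R),vel=80)
ctrl.move_l(tcp(jw(-225,20,130),R),vel=150)
psi=np.deg2rad(-6);R=Rot(psi,np.deg2rad(15))
g=np.array([485,379,0])-45*np.array([np.cos(psi),np.sin(psi),0])
ctrl.move_ptp(tcp(g+[0,0,120],R),R)
ctrl.move_l(tcp(g+[0,0,36],R),vel=120)
ctrl.hold(0.2)
print(ctrl.move_l(tcp(g+[0,0,26],R),vel=15,threshold=4))
s=sensors.read_state();print(s['t'],(s['eef_pos']+6*s['eef_rot'][:,2])[2],s['force'].round(1))
ctrl.gripper_to(70)
ctrl.move_l(tcp(g+[0,0,130],R),vel=150)
print(sensors.read_state()['t'])
for n in("scene","side"):
    im,d=optics.grab_frame(n);np.savez(f"pics/{n}4.npz",im=im,d=d);cv2.imwrite(f"pics/{n}4.png",im[:,:,::-1])
for n in("scene","side"):
    stem(n,4,optics)
    im,X=cloud(n,4,optics);z=X[...,2];hsv=cv2.cvtColor(im,cv2.COLOR_RGB2HSV)
    B=(hsv[...,0]<18)&(hsv[...,1]>120)&(z>40)&(z<52)&(np.hypot(X[...,0]-490,X[...,1]-377)<100)
    print('  block',rect(X[B][:,:2]),np.percentile(z[B],[5,50,95]).round(1))
E
```

```text
True
17.3083 29.374553810994612 [ 0.4 -0.1  3.8]
18.5417
scene 214 x [-9.8  5.9 14.2] y [-81.8 -67.7 -42.7]
  top 126 x [-6.7 13.7] y [-81.5 -42.8] z 92.7
  block (array([486.3, 377.1]), array([ 42.4, 140.5]), 84.68) [40.4 43.  46.4]
side 278 x [-18.1  -7.9  12.5] y [-84.2 -74.6 -44.5]
  top 114 x [-18.   12.7] y [-82.1 -43.4] z 94.2
  block (array([482.3, 375.8]), array([ 48. , 134.3]), 84.41) [41.  44.7 47.9]
```

View pics/side4.png

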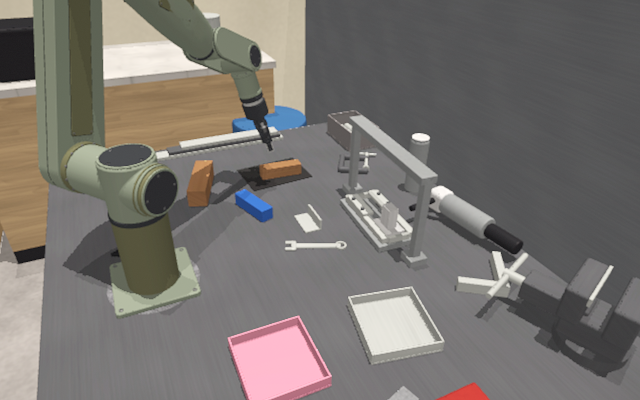

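The block lies flat on the mat (side (280,170)), and the stop's stem is in the bay (388,217), at jig (-2.5,-62). Next I'll grasp the stem with a 35° lean.

```bash
python3 - <<'E'
from plant import ctrl,sensors,optics
from h import *
th=np.deg2rad(35);R=Rot(A,th);gp=jw(-2.5,-62,77)
for psi in(-3.45,-30,-39,-45,-50):
    Q=Rot(np.deg2rad(psi),th)
    for z in(60,150):
        q=ctrl.solve_ik(tcp([462,-371,z],Q),Q);print(psi,z,None if q is None else np.round(q,2))
pre=tcp(gp-150*R[:,2],R)
ctrl.gripper_to(62)
ctrl.move_ptp(pre,R)
ctrl.move_l(tcp(gp-60*R[:,2],R),vel=150)
s=sensors.read_state();print(s['t'],s['force'].round(1))
ims=[]
for n,b in(("scene",(150,330,310,490)),("side",(100,280,290,470))):
    im,d=optics.grab_frame(n);ims.append(cv2.resize(im[b[0]:b[1],b[2]:b[3]],(400,400)))
cv2.imwrite("pics/c5.png",np.hstack(ims)[:,:,::-1])
E
```

```text
-3.45 60 None
-3.45 150 None
-30 60 [-0.94  0.28  2.07  0.82  0.32 -2.71]
-30 150 [-0.94  0.09  2.03  0.51  0.5  -2.37]
-39 60 [-0.88  0.27  2.07  0.54  0.22 -2.26]
-39 150 [-0.88  0.08  2.04  0.28  0.43 -1.99]
-45 60 [-0.84  0.28  2.07  0.16  0.19 -1.77]
-45 150 [-0.84  0.09  2.04  0.08  0.41 -1.68]
-50 60 [-0.8   0.28  2.06 -0.21  0.19 -1.3 ]
-50 150 [-0.8   0.09  2.03 -0.1   0.41 -1.42]
21.35 [-0.6 -0.   0.4]
```

View pics/c5.png

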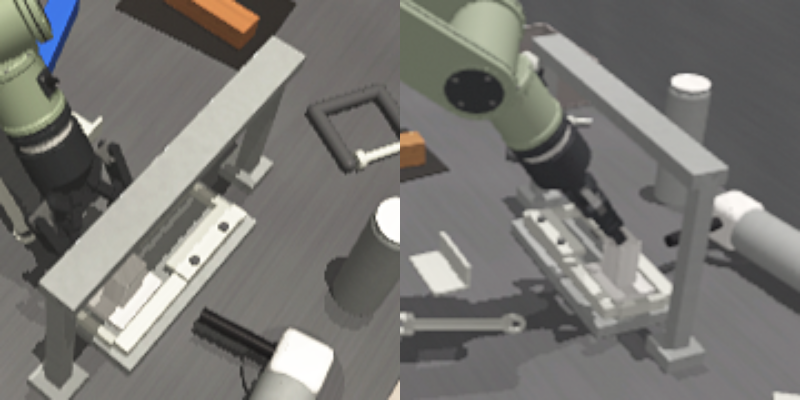

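The fingers point at the stem: side crop tips at (620,238), stem at (622,262). The hand is clear of the rail. I'll grip, lift and move out.

```bash
python3 - <<'E'
from plant import ctrl,sensors,optics
from h import *
th=np.deg2rad(35);R=Rot(A,th);gp=jw(-2.5,-62,77)
ctrl.move_l(tcp(gp,R),vel=80)
s=sensors.read_state();print(s['t'],s['force'].round(1))
ctrl.gripper_to(30,80)
s=sensors.read_state();print(s['t'],s['grip_width'],s['force'].round(1))
ctrl.move_l(tcp(gp+[0,0,10],R),vel=40)
s=sensors.read_state();print(s['t'],s['grip_width'],s['force'].round(1))
ctrl.move_l(tcp(gp+[0,0,28],R),vel=60)
s=sensors.read_state();print(s['t'],s['grip_width'],s['force'].round(1))
ctrl.move_l(tcp(jw(-150,-62,115),R),vel=120)
s=sensors.read_state();print(s['t'],s['grip_width'],s['force'].round(1))
ims=[]
for n,b in(("scene",(150,330,250,430)),("side",(130,310,270,450))):
    im,d=optics.grab_frame(n);np.savez(f"pics/{n}6.npz",im=im,d=d);ims.append(cv2.resize(im[b[0]:b[1],b[2]:b[3]],(400,400)))
cv2.imwrite("pics/c6.png",np.hstack(ims)[:,:,::-1])
E
```

```text
22.35 [ 0.6 -0.4 -0. ]
22.675 38.93671468233206 [-2.9  2.3  5.5]
23.075 38.832618066442734 [ 0.7  0.2 -3. ]
23.525 39.27939542586835 [ 0.1  0.2 -4.8]
24.9083 39.484676953654535 [ 0.2 -0.1 -4.6]
```

View pics/c6.png

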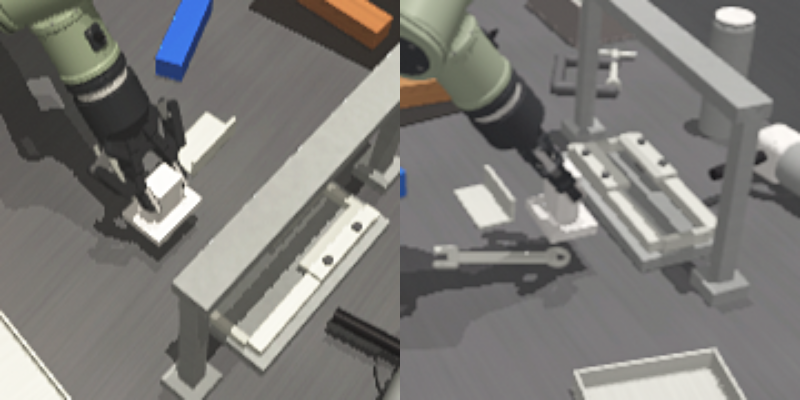

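The stop is held upright and clear of the jig: scene crop (165,205), side crop (562,205). On to the tray.

```bash
python3 - <<'E'
from plant import ctrl,sensors,optics
from h import *
th=np.deg2rad(35);R=Rot(np.deg2rad(-42),th);g=np.array([462,-371,0])
ctrl.move_l(tcp(jw(-150,-90,150),Rot(A,th)),vel=120)
ctrl.move_ptp(tcp(g+[0,0,150],R),R)
ctrl.move_l(tcp(g+[0,0,76],R),vel=100)
ctrl.hold(0.2)
s=sensors.read_state();print(s['t'],s['grip_width'],s['force'].round(1))
print(ctrl.move_l(tcp(g+[0,0,55],R),vel=15,threshold=3))
s=sensors.read_state();print(s['t'],(s['eef_pos']+6*s['eef_rot'][:,2]).round(1),s['force'].round(1))
ims=[]
for n,b in(("scene",(240,400,160,320)),("side",(230,390,310,470))):
    im,d=optics.grab_frame(n);np.savez(f"pics/{n}7.npz",im=im,d=d);ims.append(cv2.resize(im[b[0]:b[1],b[2]:b[3]],(400,400)))
cv2.imwrite("pics/c7.png",np.hstack(ims)[:,:,::-1])
E
```

```text
27.725 39.24062368685064 [-0.4 -0.6 -4.3]
True
28.6417 [ 462.1 -370.9   61.9] [-0.   0.2  3.6]
```

View pics/c7.png

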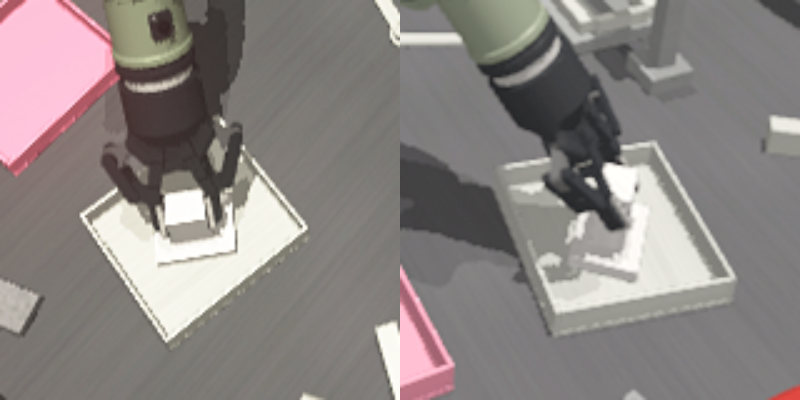

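The stop is touching the tray floor, in the middle of the tray. I'll seat it gently, release, and retreat along the tool axis.

```bash
python3 - <<'E'
from plant import ctrl,sensors,optics
from h import *
th=np.deg2rad(35);R=Rot(np.deg2rad(-42),th);g=np.array([462,-371,0])
print(ctrl.move_l(tcp(g+[0,0,60.8],R),vel=8,threshold=8))
ctrl.gripper_to(44);ctrl.gripper_to(64)
s=sensors.read_state();print(s['t'],s['force'].round(1))
ctrl.move_l(tcp(g+[0,0,61]-130*R[:,2],R),vel=120)
ctrl.move_l(tcp(g+[-40,40,61+120]-130*R[:,2],R),vel=150)
ctrl.hold(0.3)
s=sensors.read_state();print(s['t'])
for n in("scene","side"):
    im,d=optics.grab_frame(n);np.savez(f"pics/{n}8.npz",im=im,d=d);cv2.imwrite(f"pics/{n}8.png",im[:,:,::-1])
    im,X=cloud(n,8,optics);z=X[...,2];D=np.hypot(X[...,0]-462,X[...,1]+371)
    t=(D<50)&(z>72)&(z<90);f=(D<60)&(z>14)&(z<23)
    print(n,'stem top',t.sum(),np.percentile(z[t],[5,50,95]).round(1) if t.any() else '',rect(X[t][:,:2]),'flange',rect(X[f][:,:2]),np.median(z[f]))
    old=np.load(f"pics/{n}0.npz")['im'];print(' diff',cv2.absdiff(old,im).max(-1)[205:260,290:350].mean())
    hsv=cv2.cvtColor(im,cv2.COLOR_RGB2HSV)
    B=(hsv[...,0]<18)&(hsv[...,1]>120)&(z>40)&(z<52)&(np.hypot(X[...,0]-490,X[...,1]-377)<100)
    print('  block',rect(X[B][:,:2]))
E
```

```text
True
29.5917 [-0.3  1.2 -0.5]
32.15
scene stem top 204 [74.2 77.1 80.2] (array([ 463.5, -372.3]), array([40.3, 31.9]), 47.95) flange (array([ 463.7, -372.1]), array([79.9, 60.2]), 48.51) 17.38037951724731
 diff 3.195757575757576
  block (array([485.5, 376.4]), array([ 45.2, 138.4]), 84.53)
side stem top 216 [74.3 78.3 80.7] (array([ 462.6, -372.7]), array([46.1, 29.9]), 49.5) flange (array([ 462.3, -373.3]), array([82.5, 60. ]), 48.5) 18.471795586937887
 diff 12.253333333333334
  block (array([465.5, 376.4]), array([ 46., 100.]), 84.42)
```

View pics/scene8.png

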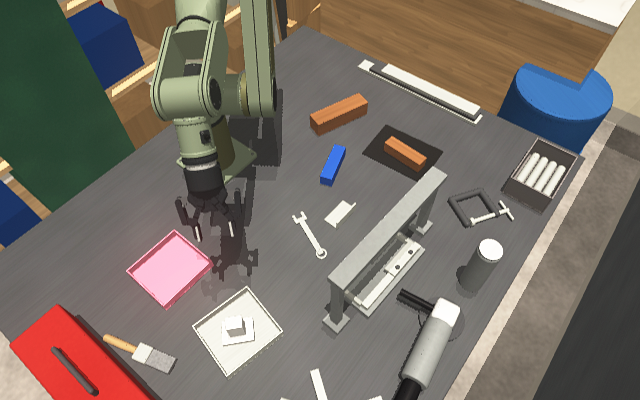

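View pics/side8.png

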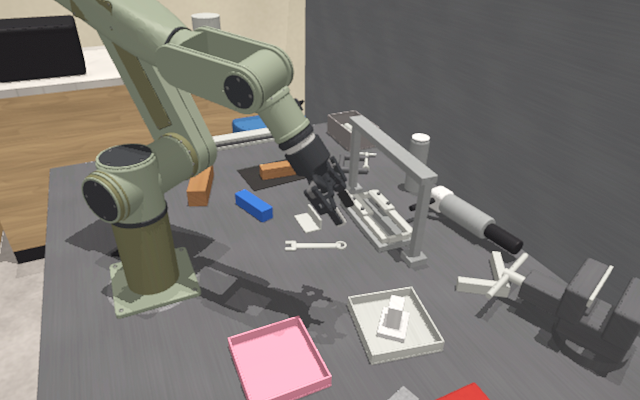

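The stop stands upright in the grey tray: scene (236,326), side (395,315), stem top at about 78 mm and flange level at 18 mm. The block lies on the mat at scene (405,154). The spanner and angle iron are unmoved at scene (310,235) and (340,213), and the arm is clear of everything.

```bash
python3 - <<'E'
from plant import ctrl
print(ctrl.finish_job())
E
```

```text
the job is handed in; nothing more can be done
None
```

I completed the job and handed it in at about 32 s on the robot's clock (limit 69 s); `ctrl.finish_job()` gives no verdict.

- **Freeing the stop:** I held the smaller orange block by its near half and pushed the stop along the slot with the block only. The force peaked at about 13 N until the flange passed the shoe. The stop came to rest at about jig y -61, clear of the lips.
- **Block:** I laid it back flat on the mat, within a few mm of where it started.
- **Stop:** I lifted it out with the tool leaning back 35°, lowered it until it touched the tray floor, and then released it.

Last checks, in both camera views:

- **Stop:** it stands upright in the middle of the grey tray. The stem top is at about 78 mm and the flange top at about 18 mm, as expected when it sits on the tray floor.
- **Block:** it lies flat on the mat.
- **Spanner and angle iron:** in the scene view they look unmoved. That patch of the picture changed by only 3 grey levels on average from the first one.
- **What disagreed:** the side view differed more over that patch (12 levels) and measured the block as only 100 mm long. The arm was in front of both in that view, so I relied on the scene view and on earlier side pictures.

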